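# Bolt the spring flap beside the stove level

### The arm

A 7-joint arm with a two-finger parallel gripper is mounted at the origin on the work surface. World frame = base frame: x ahead of the robot, y to its left, z up, the work surface at z = 0. Lengths are in m, angles in degrees, forces in N, time in s.
With the tool pointing down it reaches from about 0.35 to 0.9 m from the base axis. Payload 7.2 kg.
Tool frame: the origin (TCP) lies midway between the tips of the shut fingers; the grasp point (between the pads) lies 19 mm behind it (robot.grip_point_offset is the distance from the TCP to the grasp point, in m); z points along the fingers, x is the direction in which the jaws open and shut, and the axes are right-handed (so a half turn about z gives the same grasp; the last joint's range is limited). The gripper opens to 88 mm and grips with 3 to 60 N. Pads are 20 mm wide; open, the fingers measure 115 mm over their backs; the gripper's body (75 mm by 178 mm) begins 61 mm behind the grasp point.
Start: joints at [-69.282, 23.554, -0.728, 91.456, 0.321, 64.991, -4.71], TCP at [0.26, 0.568, 0.223] pointing down, gripper open.
Joint ranges: [-169.25, 169.25], [-16.82, 113.86], [-84.01, 82.57], [7.8, 145.47], [-59.2, 239.2], [7.22, 106.19], [-163.78, 163.78]. Speed limits (degrees/s): [136.94, 136.94, 172.46, 172.46, 180, 180, 180].

### API

Orientations are given as a 3x3 rotation matrix whose columns are the frame's x, y, z axes.
In Python, from station import robot gives the robot as it stands.
- The arm moves only by the tool arm_command, never from a script. Its argument "moves" is a list of rows, each a list of 3 entries, a list of its own where there are three numbers: the shift along the tool's x, y, z in mm, then the turn, a rotation vector about the tool's x, y, z in degrees, then the closure, from -1 (fully open) to 1 (shut), so that 0 is half open. A call has 1 to 5 rows; each row is the pose to reach, as a shift and turn from the pose commanded when the call began, along the tool's axes at that moment; what a row does not reach only later rows make up. A row lasts 1/10 s, in which the tool goes at most 50 mm and 8.59 degrees, less where a joint would pass 70% of its speed; a pose out of reach is approached as far as the arm can. A call with a gripper value outside its range is refused whole. The fingers move at their own pace and stop on an object; the grip force is fixed at half the most. Time passes only in rows, so rows that repeat a pose let the fingers close. It gives the time, the measured TCP pose, the force and the opening at its end, in the units of the state.
- robot.observe(): the state, without advancing time (a new reading comes with each control period).
- robot.camera(name): name is "side" or "top"; returns (picture, depth): 420x560x3 uint8, red, green, blue; 420x560 float32, m along the optical axis (not along the pixel's ray), 0 where there is no reading.
- robot.get_calibration(name): a dict with "mtx" (3x3 intrinsics, pixels), "k1" (the pictures are not rectified: a ray, as slopes to the right and down, at radius r is drawn at 1 + k1 r^2 times it, then the intrinsics apply), "origin" and "attitude" of the camera in the world. Camera axes: x right, y up, looking along -z (the intrinsics and any distortion apply to the point x, -y, -z); pixel columns grow to the right and rows downward; lengths in m; the calibration is good to about 2 mm. A picture is of the moment at which its call begins. get_calibration takes no time and is no camera call.
- robot.job_done(): hands the job in, once; it reports no verdict.
The state is a dict: "clock": time; "joints": joint angles; "dq": joint speeds; "joint_torque": joint torques, N m; "tool_pos": TCP position; "ee_rot": TCP orientation; "force": force on the tool from outside, world axes, zero at the start; "wrist_torque": the same for the moment, N m; "finger_gap": opening from 0.0 (shut) to 1.0 (fully open).
Only numpy, scipy, OpenCV 4.12 (cv2) and the standard library are available. Lean on these libraries where they do the work, as an engineer would, in place of code of your own. Each camera call takes 0.05 s, during which the arm holds its last target.

### The job

Make the bamboo spring flap on the shelf beside the stove ready as a set-down surface: press it down until it lies level on its stop, slide its steel bolt fully home under the keeper while it is down, then let go so that the flap stays level by itself. Press no harder than it needs, so that the rubber stop under the flap is not crushed, and leave the jars, canister and teapot where they stand.

Things in the scene. Friction and masses are not known exactly. Their poses are not given: they have to be found in the camera images.
- shelf_right: low shelf of black metal, 300 (x) x 200 (y) x 90 mm high, fixed on the counter to the right of the stove (a black glass hob); origin on the counter under its centre. The flap unit is screwed square to its +y edge by hand, so along the shelf's x everything on the unit may stand up to 4 mm off the places given here, and its height is not measured
- hinge_foot (a point): point on the counter under the middle of the flap's hinge axis, axes as the shelf's. The hinge axis runs along x above it, at an unmeasured height of 60 to 100 mm over the counter. The flap, a bamboo board 180 mm (x) x 142 mm x 8 mm thick with the hinge at mid-thickness, runs from 8 to 150 mm out in +y; its free +y edge is the raised one
- flap (a joint): tilt of the flap in rad: 0 = level, resting on its stop; a spring holds it up at 0.45 (26 degrees) at the start. Pressed 122 mm from the hinge it resists with 1 to 9 N, most when level; then it meets a springy rubber strip (the stop, under it 136 mm from the hinge), where the force climbs by about 17 N per mm. The strip is crushed by more than 25 N, that is by about 35 N pressed at 122 mm
- bolt (a joint): travel of the bolt in m along the shelf's +x: 0 to 0.005 at the start (drawn back), 0.032 = home against its end stop. The bolt is a round steel bar 10 mm thick with a flat nose, lying on the flap parallel to the hinge, 122 mm out from it, its axis 10 mm above the hinge axis when level; drag about 2 N. Staples over the bar, 18 mm above the hinge axis, stand 15 to 73 mm to +x of the flap's middle
- knob_foot (a point): point on the counter below the bolt's knob when the flap is level and the bolt at 0 (122 mm in y and -20 mm in x from hinge_foot), axes as the shelf's. The knob is an upright round steel pin 16 mm in diameter on the bolt, its top 52 mm above the hinge axis when level; it moves with the bolt and leans with the flap. The board on its -x side is bare
- keeper_foot (a point): point on the counter below the middle of the keeper, axes as the shelf's. The keeper is a fixed steel strap 20 mm (x) x 34 mm (y) beside the flap's +x side, its top 21 mm above the hinge axis. The bolt's nose passes under it with 2 mm to spare only when the flap is level; otherwise it is blocked or rides over the strap
- jar1: square clear acrylic jar, 62 x 62 x 78 mm with a bamboo lid (92 mm high in all), one of three in a row on the right-hand shelf; loose, leave it alone; origin at the centre of its underside
- jar2: square clear acrylic jar, 62 x 62 x 78 mm with a bamboo lid (92 mm high in all), one of three in a row on the right-hand shelf; loose, leave it alone; origin at the centre of its underside
- jar3: square clear acrylic jar, 62 x 62 x 78 mm with a bamboo lid (92 mm high in all), one of three in a row on the right-hand shelf; loose, leave it alone; origin at the centre of its underside
- canister: small round glass canister with hinged lid and rubber gasket, 70 mm in diameter, 82 mm high, on the counter near the flap's free edge; loose, leave it alone; origin at the centre of its underside
- teapot: white ceramic teapot, 136 mm in diameter, 122 mm high, on the stove; loose, leave it alone; origin at the centre of its underside

How it is judged (in metres and radians):
On the way, in this order (a step that is already met when the one before it is completed fails the run):
1. the flap is pressed level with the bolt still drawn back (value of joint flap below 0.028 rad and value of joint bolt below 0.015 m), for 0.1 s.
2. the bolt is slid home while the flap is level (value of joint bolt above 0.026 m and value of joint flap below 0.028 rad), for 0.2 s.
At the end, for the whole second after the job is handed in: the flap is at rest within 0.028 rad (1.6 degrees) of level, held there by the bolt, which is at least 26 mm along its 32 mm travel (all of step 2 and velocity of joint flap below 0.05 rad/s); the robot touches nothing.
It fails at once if the flap is pressed onto its rubber stop with more than 25 N (contact force between flap_board and rubber_stop above 25 N).
It fails at once if a bystander (jar, canister, teapot) is moved more than 30 mm or tipped over (distance of any of jar1, jar2, jar3, canister, teapot from where it was at the start of the episode above 0.03 m or angle between any of jar1, jar2, jar3, canister, teapot's own z axis and vertical above 0.4 rad).
It also fails if it takes over 54 s, if anything falls off the work surface, if the arm or the gripper's body presses on something with over 40 N, if the wrist force passes 120 N, or if a joint passes its speed limit or range.

## Working session

There is one attempt and no reset: what is moved stays moved. The work goes in short steps, Python scripts to look and compute and a tool call to move; the robot and the scene stay as the last step left them, time stands still between calls to the robot, and variables do not carry over. Pictures are saved under pics/ and viewed, and the job is handed in when it is done.

Besides the shell and the picture viewer there is one more tool, called after "Request:" as name(argument=value, ...), one argument or row to a line, values as JSON. arm_command: Moves the arm, as the interface text tells. Its arguments: {"type":"object","properties":{"moves":{"type":"array"}},"required":["moves"]}

```bash
ls; mkdir -p pics; cat > h.py <<'E'
import numpy as np, cv2
from station import robot
def pix2world(name,u,v,d):
    c=robot.get_calibration(name);K=np.array(c["mtx"]);k=c["k1"]
    x=(u-K[0,2])/K[0,0];y=(v-K[1,2])/K[1,1]
    a,b=x,y
    for _ in range(30):
        s=1+k*(a*a+b*b);a=x/s;b=y/s
    p=np.stack([a*d,-b*d,-np.ones_like(a)*d],-1)
    return p@np.array(c["attitude"]).T+np.array(c["origin"])
def world2pix(name,P):
    c=robot.get_calibration(name);K=np.array(c["mtx"])
    q=(np.atleast_2d(P)-np.array(c["origin"]))@np.array(c["attitude"])
    a=q[:,0]/-q[:,2];b=-q[:,1]/-q[:,2];s=1+c["k1"]*(a*a+b*b)
    return np.stack([K[0,0]*a*s+K[0,2],K[1,1]*b*s+K[1,2]],-1)
def grid(name,d):
    v,u=np.mgrid[0:d.shape[0],0:d.shape[1]].astype(float)
    return pix2world(name,u,v,d.astype(float))
def snap(name,tag):
    im,d=robot.camera(name)
    cv2.imwrite(f"pics/{tag}.png",im[:,:,::-1]);np.save(f"pics/{tag}.npy",d)
    return im,d
E
python3 - <<'E'
from h import *
for n in("side","top"):
    snap(n,n+"0");c=robot.get_calibration(n);print(n,c)
print(robot.observe())
E
```

```text
pics
side {'mtx': array([[448.71121264,   0.        , 273.14602683],
       [  0.        , 448.71121264, 212.80729311],
       [  0.        ,   0.        ,   1.        ]]), 'k1': -0.10483327384648151, 'origin': array([ 0.49936428, -0.60634069,  0.91697227]), 'attitude': array([[ 0.99410633,  0.09464489, -0.05286727],
       [-0.10768656,  0.80587789, -0.58220651],
       [-0.01249831,  0.58446828,  0.8113203 ]])}
top {'mtx': array([[422.59043658,   0.        , 280.17955961],
       [  0.        , 422.59043658, 215.56161583],
       [  0.        ,   0.        ,   1.        ]]), 'k1': -0.11169092492457317, 'origin': array([ 0.47647246, -0.02935927,  0.97199973]), 'attitude': array([[ 5.27228732e-03,  9.96234608e-01, -8.65379075e-02],
       [-9.99985536e-01,  5.34455783e-03,  6.03462793e-04],
       [ 1.06369737e-03,  8.65334741e-02,  9.96248376e-01]])}
{'clock': 0.1, 'joints': array([-69.28108926,  23.59451772,  -0.72911575,  91.49840914,
         0.32246607,  64.99245731,  -4.70986927]), 'dq': array([-0.01633275, -0.10508412, -0.06486606,  0.00121762, -0.05391233,
        0.04539957,  0.0045342 ]), 'joint_torque': array([ 2.34739367e-03, -5.89100218e+01,  6.43754639e-01, -2.91705680e+01,
       -5.37846854e-02,  1.45188760e-02,  7.28024020e-05]), 'tool_pos': array([0.26028205, 0.56771491, 0.22190913]), 'ee_rot': array([[ 4.16659154e-01,  9.09062653e-01, -4.92014853e-04],
       [ 9.09061631e-01, -4.16659427e-01, -1.36871909e-03],
       [-1.44925404e-03,  1.23017516e-04, -9.99998942e-01]]), 'force': array([0.00383958, 0.52753957, 0.29810225]), 'wrist_torque': array([ 0.00278633, -0.02990537,  0.00864905]), 'finger_gap': 1.0008724734407592}
```

View pics/side0.png

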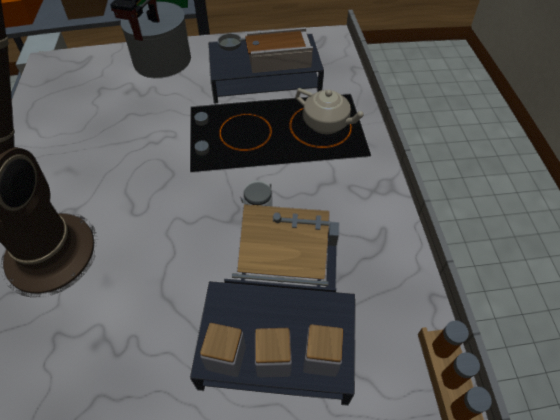

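View pics/top0.png

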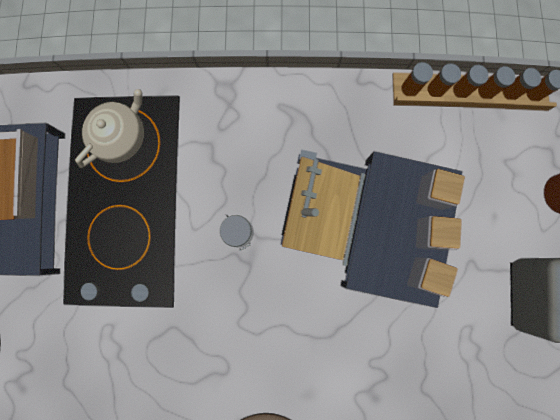

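The flap is at about (322,210) in the top view, with its hinge along the shelf's left edge near x = 350. The knob is at (310,212), the keeper at (309,155) and the canister at (236,230). Next I'll fit their geometry from depth.

```bash
python3 - <<'E'
from h import *
im=cv2.imread("pics/top0.png");d=np.load("pics/top0.npy");W=grid("top",d)
for n,(u,v) in dict(shelf=(390,230),counter=(280,320),flapfree=(300,235),flaphinge=(345,220),knob=(310,212),keep=(309,155),can=(236,230),jar1=(446,187),hinge=(352,225),plate=(340,160),staple1=(310,180)).items():
    print(n,W[v,u].round(4))
m=(abs(W[...,2]-0.09)<0.006).astype(np.uint8); m[:,:300]=0;m[:,480:]=0;m[:130]=0;m[320:]=0
P=W[m>0]; print(len(P),P[:,2].mean())
r=cv2.minAreaRect((P[:,:2]*1000).astype(np.float32));print(r,cv2.boxPoints(r))
# flap plane by bamboo colour
Q=W[195:255,290:350];
hsv=cv2.cvtColor(im,cv2.COLOR_BGR2HSV)
mm=(hsv[...,1]>90)&(hsv[...,0]>8)&(hsv[...,0]<28);mm[:,:275]=0;mm[:,366:]=0;mm[:145]=0;mm[275:]=0
F=W[mm];A=np.c_[F[:,:2],np.ones(len(F))]
for _ in range(4):
    c=np.linalg.lstsq(A,F[:,2],rcond=None)[0];e=abs(A@c-F[:,2]);F=F[e<.004];A=A[e<.004]
print(len(F),c,"tilt",np.degrees(np.arctan(np.hypot(*c[:2]))),"dir",np.degrees(np.arctan2(c[1],c[0])))
r=cv2.minAreaRect((F[:,:2]*1000).astype(np.float32));print(r,cv2.boxPoints(r))
print("std",(A@c-F[:,2]).std(), F[:,2].min(),F[:,2].max())
big=cv2.resize(im[140:275,270:380],None,fx=5,fy=4.4,interpolation=cv2.INTER_CUBIC);cv2.imwrite("pics/crop_top0.png",big)
s=cv2.imread("pics/side0.png");cv2.imwrite("pics/crop_side0.png",cv2.resize(s[170:300,220:360],None,fx=5.5,fy=4.5,interpolation=cv2.INTER_CUBIC))
E
```

```text
shelf [ 0.5239 -0.2617  0.0886]
counter [ 0.3227 -0.0308  0.0023]
flapfree [ 0.51   -0.0685  0.152 ]
flaphinge [ 0.5431 -0.1632  0.1083]
knob [ 0.5512 -0.0852  0.1912]
keep [ 0.6767 -0.0887  0.1158]
can [0.5227 0.0632 0.0821]
jar1 [ 0.6019 -0.3484  0.1824]
hinge [ 0.5335 -0.1794  0.0975]
plate [ 6.926e-01 -1.696e-01 -4.000e-04]
staple1 [ 0.6166 -0.0874  0.161 ]
9724 0.08997064093093117
((528.9603271484375, -285.8830261230469), (218.5369873046875, 300.7017822265625), 78.18516540527344) [[ 359.42203 -362.05234]
 [ 653.7533  -423.62088]
 [ 698.49866 -209.71371]
 [ 404.16736 -148.14517]]
2073 [0.07682968 0.49988317 0.14825499] tilt 26.82813705670929 dir 81.26228308294291
((565.9013671875, -115.9609375), (127.37467956542969, 171.83628845214844), 78.88236236572266) [[ 469.31516 -161.88599]
 [ 637.92664 -195.02016]
 [ 662.48755  -70.03589]
 [ 493.8761   -36.90172]]
std 0.0012327675590464314 0.0979249792355309 0.16749312250395654
```

```bash
sleep 0
```

```text
(no output)
```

View pics/crop_top0.png

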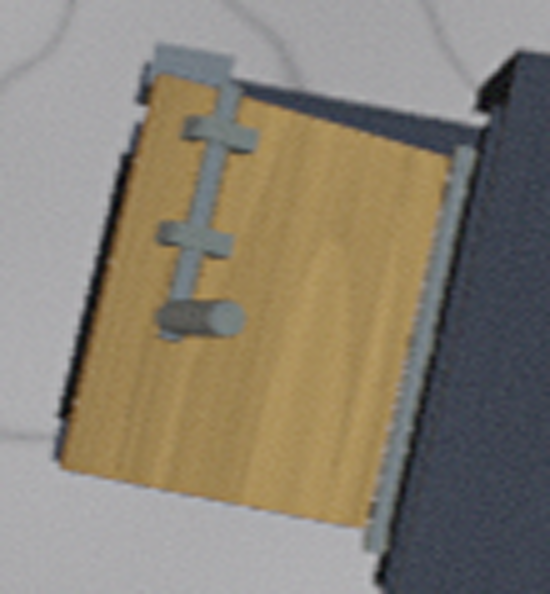

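View pics/crop_side0.png

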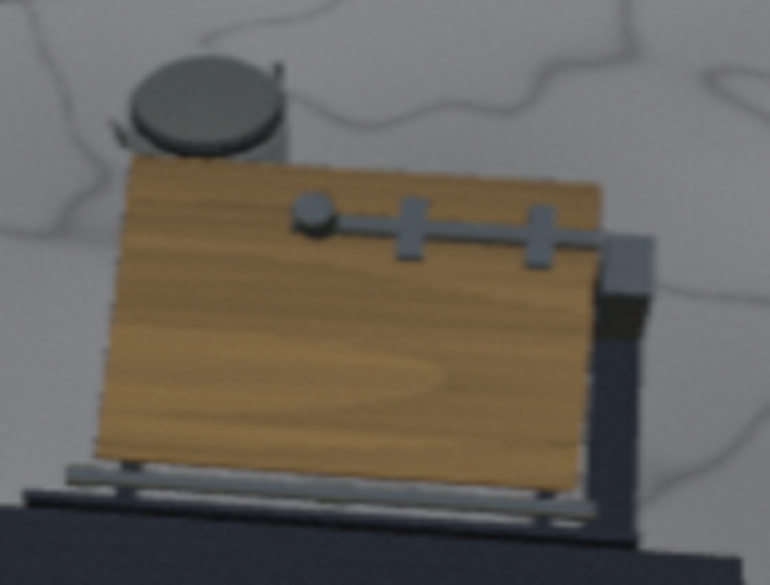

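```bash
python3 - <<'E'
from h import *
im=cv2.imread("pics/top0.png");d=np.load("pics/top0.npy");W=grid("top",d)
m=(abs(W[...,2]-0.09)<0.004); 
# shelf edges: per row lines; pick -x edge & +x edge & +y edge using z transitions
P=[]
for v in range(160,300):
    pass
# yaw by min bounding after robust percentile
m[:,:345]=0;m[:,470:]=0;m[:145]=0;m[312:]=0
Q=W[m][:,:2]
best=[]
for a in np.radians(np.arange(-16,-4,.25)):
    ex=np.array([np.cos(a),np.sin(a)]);ey=np.array([-ex[1],ex[0]])
    x=Q@ex;y=Q@ey
    p=lambda t:np.percentile(t,[1,99])
    best.append((np.diff(p(x))[0]*np.diff(p(y))[0],np.degrees(a),*p(x),*p(y)))
best.sort();print(np.round(best[:4],4))
# front (-x) edge by contour
cnt=max(cv2.findContours(m.astype(np.uint8),0,cv2.CHAIN_APPROX_NONE)[0],key=cv2.contourArea)[:,0]
C=W[cnt[:,1],cnt[:,0],:2]*1000
r=cv2.boxPoints(cv2.minAreaRect((Q*1000).astype(np.float32)));print(r)
for i in range(4):
    a,b=r[i],r[(i+1)%4];n=(b-a)/np.linalg.norm(b-a);t=(C-a)@n;o=abs((C-a)@np.array([-n[1],n[0]]))
    S=C[(o<8)&(t>25)&(t<np.linalg.norm(b-a)-25)]
    vx=cv2.fitLine(S.astype(np.float32),cv2.DIST_HUBER,0,.01,.01).ravel();print(len(S),a,b,np.degrees(np.arctan2(vx[1],vx[0])),vx[2:])
E
```

```text
[[  0.0583 -10.5      0.4248   0.7192  -0.2876  -0.0896]
 [  0.0583 -10.       0.423    0.7175  -0.2925  -0.0944]
 [  0.0583 -10.25     0.424    0.7184  -0.2902  -0.0921]
 [  0.0583 -11.       0.4265   0.721   -0.2827  -0.0846]]
[[ 359.42212 -362.22992]
 [ 653.7782  -423.55957]
 [ 698.3511  -209.62897]
 [ 403.995   -148.29932]]
40 [ 359.42212 -362.22992] [ 653.7782  -423.55957] -12.838789 [ 506.94565 -390.36517]
81 [ 653.7782  -423.55957] [ 698.3511  -209.62897] 78.23562 [ 679.01154 -293.10205]Traceback (most recent call last):
  File "<stdin>", line 25, in <module>
cv2.error: OpenCV(4.12.0) /io/opencv/modules/imgproc/src/linefit.cpp:50: error: (-215:Assertion failed) count > 0 in function 'fitLine2D_wods'
```

```bash
python3 - <<'E'
from h import *
for n in("top","side"):
    im=cv2.imread(f"pics/{n}0.png");d=np.load(f"pics/{n}0.npy");W=grid(n,d)
    hsv=cv2.cvtColor(im,cv2.COLOR_BGR2HSV)
    bam=(hsv[...,1]>90)&(hsv[...,0]>8)&(hsv[...,0]<28)
    a=np.radians(-11.5);ex=np.array([np.cos(a),np.sin(a),0]);ey=np.array([-ex[1],ex[0],0])
    o=np.array([.548,-.18,0]);L=np.stack([(W-o)@ex,(W-o)@ey,W[...,2]],-1)
    # flap
    mk=bam&(abs(L[...,0])<.11)&(L[...,1]>-.01)&(L[...,1]<.16)&(L[...,2]>.06)
    mk=cv2.erode(mk.astype(np.uint8),np.ones((3,3)))>0
    F=W[mk];
    for _ in range(5):
        A=np.c_[F[:,:2],np.ones(len(F))];c=np.linalg.lstsq(A,F[:,2],rcond=None)[0];e=abs(A@c-F[:,2]);F=F[e<.003]
    print(n,"flap plane",len(F),np.degrees(np.arctan(np.hypot(*c[:2]))),np.degrees(np.arctan2(c[1],c[0]))-90)
    r=cv2.minAreaRect((F[:,:2]*1000).astype(np.float32));print(cv2.boxPoints(r).round(1),r[2])
    # rod
    mr=(~bam)&(hsv[...,2]>95)&(abs(L[...,0])<.12)&(abs(L[...,1])<.03)&(L[...,2]>.06)
    R=W[mr];print("rod",len(R),R.min(0).round(3),R.max(0).round(3))
    if len(R)>20:
        f=cv2.fitLine((R[:,:2]*1000).astype(np.float32),cv2.DIST_HUBER,0,.01,.01).ravel();print(np.degrees(np.arctan2(f[1],f[0])),f[2:],"z",np.percentile(R[:,2],[10,50,90]))
    # metal above flap plane
    h=L[...,2]-(W[...,0]*c[0]+W[...,1]*c[1]+c[2])
    mk=(~bam)&(abs(L[...,0])<.12)&(L[...,1]>.06)&(L[...,1]<.14)&(L[...,2]>.1)&(W[...,2]<.3)
    k,lab,st,cen=cv2.connectedComponentsWithStats(mk.astype(np.uint8))
    for i in range(1,k):
        if st[i,4]>5:
            p=L[lab==i];print("metal",st[i],"Lmin",p.min(0).round(4),"max",p.max(0).round(4))
    kn=(L[...,2]>.18)&(abs(L[...,0])<.1)&(abs(L[...,1]-.1)<.06)
    if kn.sum(): print("knob top world",W[kn].mean(0),"local",L[kn].mean(0),kn.sum(),L[kn].max(0))
    kp=(~bam)&(abs(L[...,2]-.115)<.006)&(L[...,0]>.08)&(L[...,0]<.14)&(abs(L[...,1]-.12)<.04)
    if kp.sum(): print("keeper",W[kp].mean(0),L[kp].min(0),L[kp].max(0),L[kp].mean(0))
E
```

```text
top flap plane 1268 28.22765565209352 -7.706387081528149
[[ 456.7 -126.4]
 [ 485.5 -204.5]
 [ 679.4 -133.1]
 [ 650.6  -55. ]] 20.206378936767578
rod 430 [ 0.433 -0.215  0.06 ] [ 0.668 -0.133  0.116]
-11.814623 [ 547.52716 -181.84918] z [0.07730227 0.09838332 0.10110984]
metal [299 149  23  69 676] Lmin [-0.0239  0.074   0.1082] max [0.1175 0.1338 0.2003]
knob top world [ 0.55167975 -0.09072654  0.1921179 ] local [-0.01419239  0.0882149   0.1921179 ] 89 [-0.00672067  0.09933452  0.20029346]
keeper [ 0.67862773 -0.08683703  0.11611509] [0.09825104 0.10007284 0.11250153] [0.11752084 0.13378716 0.11958356] [0.10943163 0.11733568 0.11611509]
side flap plane 4200 25.76986258992949 -11.880995431664715
[[ 465.7 -159.7]
 [ 636.5 -196. ]
 [ 662.4  -74. ]
 [ 491.6  -37.7]] 77.98699188232422
rod 77 [ 0.452 -0.2    0.093] [ 0.643 -0.142  0.118]
-12.13765 [ 536.476  -179.3384] z [0.09692247 0.09890278 0.10230754]
metal [266 206  43   4  47] Lmin [-0.0389  0.1257  0.1606] max [0.0491 0.1312 0.1659]
metal [272 209  67  31 641] Lmin [-0.0245  0.0767  0.1001] max [0.1165 0.1338 0.2001]
knob top world [ 0.552605   -0.0962571   0.19382632] local [-0.0121831   0.08297983  0.19382632] 58 [-0.00546599  0.09113674  0.20009834]
keeper [ 0.67636876 -0.08852795  0.11598612] [0.09883856 0.09836218 0.11021229] [0.11652744 0.13382372 0.12009467] [0.10755512 0.11522833 0.11598612]
```

Measured: shelf yaw is about -12°, the hinge is near (0.550, -0.185) at z ≈ 0.095, and the keeper is 105/121.5 mm from the hinge, which agrees with the sizes given. The knob sits at local x ≈ -17. I'll press with shut fingers on the bare board to the -x side of the knob, then slide in +x.

Request:
arm_command(
  moves=[
    [[-45,50,-10],[0,0,-6],1],
    [[-90,100,-20],[0,0,-12.6],1],
    [[-137,150,-20],[0,0,-12.6],1],
    [[-173,190,-20],[0,0,-12.6],1],
    [[-205,225,-20],[0,0,-12.6],1],
  ],
)

```text
clock: 0.6
tool_pos: [0.3583, 0.3371, 0.2418]
ee_rot: [[0.208, 0.978, -0.0], [0.978, -0.208, 0.0], [0.0, -0.0, -1.0]]
force: [0.6, -0.1, 0.0]
finger_gap: 0.585
```

Request:
arm_command(
  moves=[
    [[-40,28,0],[0,0,0],1],
    [[-80,56,0],[0,0,0],1],
    [[-120,84,0],[0,0,0],1],
    [[-160,112,0],[0,0,0],1],
    [[-160,112,0],[0,0,0],1],
  ],
)

```text
clock: 1.1
tool_pos: [0.4361, 0.1529, 0.242]
ee_rot: [[0.217, 0.976, 0.001], [0.976, -0.217, -0.002], [-0.002, 0.001, -1.0]]
force: [0.5, 1.3, -0.5]
finger_gap: 0.124
```

Request:
arm_command(
  moves=[
    [[-40,28,0],[0,0,0],1],
    [[-80,56,0],[0,0,0],1],
    [[-120,84,0],[0,0,0],1],
    [[-160,113,0],[0,0,0],1],
    [[-160,113,0],[0,0,0],1],
  ],
)

```text
clock: 1.6
tool_pos: [0.5126, -0.0268, 0.2418]
ee_rot: [[0.216, 0.976, 0.001], [0.976, -0.216, -0.003], [-0.003, 0.001, -1.0]]
force: [-0.3, -0.2, -0.1]
finger_gap: -0.001
```

Request:
arm_command(
  moves=[
    [[0,0,0],[0,0,0],1],
    [[0,0,0],[0,0,0],1],
  ],
)

```text
clock: 1.8
tool_pos: [0.5108, -0.0189, 0.2415]
ee_rot: [[0.207, 0.978, -0.001], [0.978, -0.207, 0.001], [0.0, -0.001, -1.0]]
force: [0.0, 0.9, -0.6]
finger_gap: 0.008
```

Request:
arm_command(
  moves=[
    [[-34,23.4,0],[0,0,0],1],
    [[-34,23.4,30],[0,0,0],1],
    [[-34,23.4,60],[0,0,0],1],
    [[-34,23.4,60],[0,0,0],1],
    [[-34,23.4,60],[0,0,0],1],
  ],
)

```text
clock: 2.3
tool_pos: [0.5269, -0.0572, 0.1821]
ee_rot: [[0.206, 0.979, -0.001], [0.979, -0.206, 0.0], [0.0, -0.001, -1.0]]
force: [-0.6, -0.7, 0.6]
finger_gap: 0.005
```

```bash
python3 - <<'E'
from h import *
s=robot.observe();print(s["tool_pos"],s["force"])
a,_=snap("side","side1");b,_=snap("top","top1")
A=cv2.resize(a[150:300,200:360],None,fx=2.5,fy=3);B=cv2.resize(b[130:280,250:410],None,fx=2.5,fy=3)
cv2.imwrite("pics/both1.png",np.hstack([A,B])[:,:,::-1])
E
```

```text
[ 0.5268647  -0.05723417  0.18214858] [-0.56205991 -0.66190196  0.57209657]
```

View pics/both1.png

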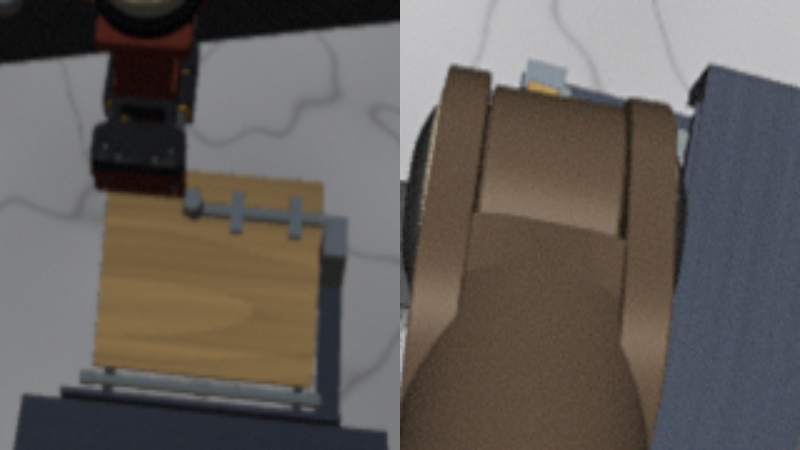

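```bash
python3 - <<'E'
from h import *
p=world2pix("side",[[.527,-.057,.182],[.527,-.057,.262],[.527,-.057,.13]]);print(p)
im=cv2.imread("pics/side1.png");d=np.load("pics/side1.npy");W=grid("side",d)
for v in range(180,222,3): print(v,[tuple((W[v,u]*1000).round().astype(int)) for u in (240,255,268)])
c=im[150:250,210:310].copy()
c=cv2.resize(c,None,fx=6,fy=6,interpolation=cv2.INTER_CUBIC)
c=cv2.convertScaleAbs(c,alpha=1.8,beta=20)
for q in p: cv2.circle(c,(int((q[0]-210)*6),int((q[1]-150)*6)),4,(0,255,0),-1)
cv2.imwrite("pics/z1.png",c)
E
```

```text
[[262.14535484 205.10651965]
 [260.78866679 179.93532465]
 [262.93256896 219.65269861]]
180 [(np.int64(483), np.int64(170), np.int64(-2)), (np.int64(515), np.int64(-97), np.int64(311)), (np.int64(537), np.int64(-100), np.int64(312))]
183 [(np.int64(482), np.int64(159), np.int64(0)), (np.int64(514), np.int64(-100), np.int64(307)), (np.int64(537), np.int64(-101), np.int64(305))]
186 [(np.int64(482), np.int64(148), np.int64(0)), (np.int64(514), np.int64(-103), np.int64(301)), (np.int64(536), np.int64(-109), np.int64(305))]
189 [(np.int64(481), np.int64(138), np.int64(0)), (np.int64(514), np.int64(-81), np.int64(266)), (np.int64(536), np.int64(-114), np.int64(303))]
192 [(np.int64(487), np.int64(-118), np.int64(307)), (np.int64(513), np.int64(-121), np.int64(307)), (np.int64(535), np.int64(-121), np.int64(304))]
195 [(np.int64(486), np.int64(-123), np.int64(306)), (np.int64(512), np.int64(-127), np.int64(306)), (np.int64(534), np.int64(-128), np.int64(305))]
198 [(np.int64(486), np.int64(-131), np.int64(307)), (np.int64(512), np.int64(-132), np.int64(305)), (np.int64(534), np.int64(-135)
[... 349 characters left out ...]
8), np.int64(290)), (np.int64(510), np.int64(-143), np.int64(294)), (np.int64(532), np.int64(-149), np.int64(298))]
210 [(np.int64(483), np.int64(-132), np.int64(274)), (np.int64(510), np.int64(-136), np.int64(275)), (np.int64(532), np.int64(-146), np.int64(286))]
213 [(np.int64(483), np.int64(-130), np.int64(263)), (np.int64(509), np.int64(-138), np.int64(268)), (np.int64(532), np.int64(-141), np.int64(270))]
216 [(np.int64(475), np.int64(52), np.int64(0)), (np.int64(511), np.int64(-63), np.int64(155)), (np.int64(538), np.int64(-66), np.int64(155))]
219 [(np.int64(475), np.int64(43), np.int64(-1)), (np.int64(510), np.int64(-68), np.int64(151)), (np.int64(537), np.int64(-72), np.int64(152))]
```

View pics/z1.png

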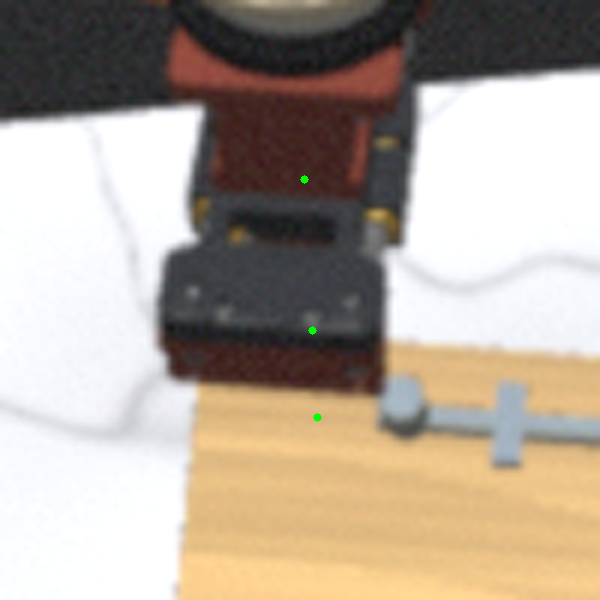

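The body hides the fingertips. The board under them measures z ≈ 0.157, and the body's underside is 80 mm above the tips as specified. Now I'll go down in steps, watching the force.

Request:
arm_command(
  moves=[
    [[0,0,6],[0,0,0],1],
    [[0,0,12],[0,0,0],1],
    [[0,0,18],[0,0,0],1],
    [[0,0,24],[0,0,0],1],
    [[0,0,28],[0,0,0],1],
  ],
)

```text
clock: 2.9
tool_pos: [0.5273, -0.0586, 0.1535]
ee_rot: [[0.208, 0.978, 0.0], [0.978, -0.208, 0.0], [0.0, 0.0, -1.0]]
force: [-0.4, 1.1, 2.7]
finger_gap: 0.005
```

Request:
arm_command(
  moves=[
    [[0,0,5],[0,0,0],1],
    [[0,0,10],[0,0,0],1],
    [[0,0,15],[0,0,0],1],
    [[0,0,20],[0,0,0],1],
    [[0,0,24],[0,0,0],1],
  ],
)

```text
clock: 3.4
tool_pos: [0.5274, -0.0584, 0.1296]
ee_rot: [[0.208, 0.978, 0.001], [0.978, -0.208, 0.0], [0.001, 0.0, -1.0]]
force: [0.7, 2.8, 5.4]
finger_gap: 0.004
```

Request:
arm_command(
  moves=[
    [[0,0,5],[0,0,0],1],
    [[0,0,10],[0,0,0],1],
    [[0,0,14],[0,0,0],1],
    [[0,0,17],[0,0,0],1],
    [[0,0,20],[0,0,0],1],
  ],
)

```text
clock: 3.9
tool_pos: [0.5278, -0.0576, 0.11]
ee_rot: [[0.208, 0.978, 0.001], [0.978, -0.208, 0.001], [0.002, 0.001, -1.0]]
force: [0.7, 5.4, 7.6]
finger_gap: 0.002
```

Request:
arm_command(
  moves=[
    [[0,0,1],[0,0,0],1],
    [[0,0,2],[0,0,0],1],
    [[0,0,3],[0,0,0],1],
    [[0,0,4],[0,0,0],1],
    [[0,0,4],[0,0,0],1],
  ],
)

```text
clock: 4.4
tool_pos: [0.5279, -0.0572, 0.1061]
ee_rot: [[0.207, 0.978, 0.001], [0.978, -0.207, 0.002], [0.002, 0.001, -1.0]]
force: [1.0, 5.9, 7.5]
finger_gap: 0.004
```

Request:
arm_command(
  moves=[
    [[0,0,1],[0,0,0],1],
    [[0,0,2],[0,0,0],1],
    [[0,0,3],[0,0,0],1],
    [[0,0,3],[0,0,0],1],
  ],
)

```text
clock: 4.8
tool_pos: [0.5279, -0.0571, 0.1031]
ee_rot: [[0.207, 0.978, 0.001], [0.978, -0.207, 0.002], [0.002, 0.001, -1.0]]
force: [1.5, 6.3, 7.4]
finger_gap: 0.005
```

Request:
arm_command(
  moves=[
    [[0,0,1],[0,0,0],1],
    [[0,0,1],[0,0,0],1],
  ],
)

```text
clock: 5.0
tool_pos: [0.5279, -0.0571, 0.1021]
ee_rot: [[0.207, 0.978, 0.001], [0.978, -0.207, 0.002], [0.002, 0.001, -1.0]]
force: [0.8, 6.1, 7.6]
finger_gap: 0.006
```

Request:
arm_command(
  moves=[
    [[0,0,1],[0,0,0],1],
    [[0,0,1],[0,0,0],1],
  ],
)

```text
clock: 5.2
tool_pos: [0.5279, -0.057, 0.1011]
ee_rot: [[0.207, 0.978, 0.002], [0.978, -0.207, 0.002], [0.002, 0.001, -1.0]]
force: [1.1, 5.9, 7.7]
finger_gap: 0.005
```

Request:
arm_command(
  moves=[
    [[0,0,0.5],[0,0,0],1],
    [[0,0,1],[0,0,0],1],
  ],
)

```text
clock: 5.4
tool_pos: [0.5279, -0.057, 0.1002]
ee_rot: [[0.207, 0.978, 0.002], [0.978, -0.207, 0.002], [0.002, 0.001, -1.0]]
force: [1.0, 6.2, 8.5]
finger_gap: 0.009
```

Request:
arm_command(
  moves=[
    [[0,0,0.3],[0,0,0],1],
    [[0,0,0.5],[0,0,0],1],
  ],
)

```text
clock: 5.6
tool_pos: [0.528, -0.057, 0.0997]
ee_rot: [[0.207, 0.978, 0.002], [0.978, -0.207, 0.002], [0.002, 0.001, -1.0]]
force: [1.1, 6.6, 8.5]
finger_gap: 0.004
```

Request:
arm_command(
  moves=[
    [[0,0,0.3],[0,0,0],1],
    [[0,0,0.5],[0,0,0],1],
  ],
)

```text
clock: 5.8
tool_pos: [0.528, -0.057, 0.0995]
ee_rot: [[0.207, 0.978, 0.002], [0.978, -0.207, 0.002], [0.002, 0.001, -1.0]]
force: [-0.5, 6.8, 11.5]
finger_gap: 0.006
```

Rubber contact shows at z ≈ 0.0995, where the force jumps to 11.5 N. That matches the expected board height of 0.099. I'll take up a little more, then slide toward the knob.

Request:
arm_command(
  moves=[
    [[0,0,0.2],[0,0,0],1],
    [[0,2,0.2],[0,0,0],1],
    [[0,4,0.2],[0,0,0],1],
    [[0,6,0.2],[0,0,0],1],
  ],
)

```text
clock: 6.2
tool_pos: [0.5284, -0.0571, 0.0985]
ee_rot: [[0.207, 0.978, -0.01], [0.978, -0.207, 0.005], [0.002, -0.01, -1.0]]
force: [-19.7, 11.4, 26.9]
finger_gap: 0.001
```

Friction stuck the tip, and the arm's give raised the press to 27 N. I'm backing off at once.

Request:
arm_command(
  moves=[
    [[0,-5,-0.6],[0,0,0],1],
  ],
)

```text
clock: 6.3
tool_pos: [0.528, -0.0571, 0.0998]
ee_rot: [[0.207, 0.978, -0.0], [0.978, -0.207, 0.002], [0.002, -0.001, -1.0]]
force: [5.0, 3.8, 8.2]
finger_gap: 0.006
```

```bash
python3 - <<'E'
from h import *
s=robot.observe();print(s["tool_pos"],s["force"],s["ee_rot"])
E
```

```text
[ 0.5280278  -0.05711782  0.09984495] [4.96919476 3.7816006  8.15621459] [[ 2.07089749e-01  9.78321884e-01 -3.56979079e-04]
 [ 9.78319343e-01 -2.07088341e-01  2.38351537e-03]
 [ 2.25791904e-03 -8.42841137e-04 -9.99997096e-01]]
```

Request:
arm_command(
  moves=[
    [[0,1,-0.1],[0,0,0],1],
    [[0,2,-0.2],[0,0,0],1],
  ],
)

```text
clock: 6.5
tool_pos: [0.5284, -0.0575, 0.0994]
ee_rot: [[0.207, 0.978, -0.003], [0.978, -0.207, 0.002], [0.002, -0.004, -1.0]]
force: [-7.2, 6.8, 12.5]
finger_gap: 0.008
```

Request:
arm_command(
  moves=[
    [[0,0.6,-0.2],[0,0,0],1],
    [[0,1.2,-0.4],[0,0,0],1],
  ],
)

```text
clock: 6.7
tool_pos: [0.5288, -0.0578, 0.0995]
ee_rot: [[0.207, 0.978, -0.005], [0.978, -0.207, 0.003], [0.001, -0.005, -1.0]]
force: [-7.4, 6.9, 12.0]
finger_gap: 0.007
```

Request:
arm_command(
  moves=[
    [[0,1,-0.1],[0,0,0],1],
    [[0,2,-0.1],[0,0,0],1],
  ],
)

```text
clock: 6.9
tool_pos: [0.5302, -0.0588, 0.0994]
ee_rot: [[0.208, 0.978, -0.006], [0.978, -0.208, 0.002], [0.001, -0.006, -1.0]]
force: [-9.1, 4.4, 12.6]
finger_gap: 0.004
```

Now it slides steadily at about 12 N, so I'll continue.

Request:
arm_command(
  moves=[
    [[0,1,-0.1],[0,0,0],1],
    [[0,2,-0.1],[0,0,0],1],
    [[0,3,-0.1],[0,0,0],1],
  ],
)

```text
clock: 7.2
tool_pos: [0.5327, -0.06, 0.0994]
ee_rot: [[0.208, 0.978, -0.007], [0.978, -0.208, 0.002], [0.0, -0.007, -1.0]]
force: [-9.4, 3.3, 12.9]
finger_gap: 0.006
```

Request:
arm_command(
  moves=[
    [[0,1,0],[0,0,0],1],
    [[0,2,0],[0,0,0],1],
    [[0,3,0],[0,0,0],1],
  ],
)

```text
clock: 7.5
tool_pos: [0.5355, -0.061, 0.0994]
ee_rot: [[0.208, 0.978, -0.007], [0.978, -0.208, 0.001], [-0.0, -0.007, -1.0]]
force: [-10.5, 3.0, 12.7]
finger_gap: 0.005
```

Request:
arm_command(
  moves=[
    [[0,1,0],[0,0,0],1],
    [[0,2,0],[0,0,0],1],
    [[0,3,0],[0,0,0],1],
    [[0,4,0],[0,0,0],1],
  ],
)

```text
clock: 7.9
tool_pos: [0.5383, -0.0617, 0.0992]
ee_rot: [[0.208, 0.978, -0.009], [0.978, -0.208, 0.002], [-0.0, -0.009, -1.0]]
force: [-13.7, 2.9, 16.2]
finger_gap: 0.008
```

Request:
arm_command(
  moves=[
    [[0,1,0],[0,0,0],1],
    [[0,2,0],[0,0,0],1],
    [[0,3,0],[0,0,0],1],
    [[0,4,0],[0,0,0],1],
  ],
)

```text
clock: 8.3
tool_pos: [0.5423, -0.0626, 0.0993]
ee_rot: [[0.209, 0.978, -0.009], [0.978, -0.208, 0.001], [-0.0, -0.009, -1.0]]
force: [-13.0, 2.7, 14.9]
finger_gap: 0.006
```

Request:
arm_command(
  moves=[
    [[0,1,-0.1],[0,0,0],1],
    [[0,2,-0.1],[0,0,0],1],
    [[0,3,-0.1],[0,0,0],1],
    [[0,4,-0.1],[0,0,0],1],
    [[0,5,-0.1],[0,0,0],1],
  ],
)

```text
clock: 8.8
tool_pos: [0.5473, -0.0637, 0.0993]
ee_rot: [[0.208, 0.978, -0.009], [0.978, -0.208, 0.001], [-0.0, -0.009, -1.0]]
force: [-12.7, 2.6, 14.5]
finger_gap: 0.004
```

```bash
python3 - <<'E'
from h import *
im,d=snap("side","side2")
c=cv2.resize(im[170:300,220:360],None,fx=5,fy=4.5,interpolation=cv2.INTER_CUBIC)[:,:,::-1]
cv2.imwrite("pics/z2.png",cv2.convertScaleAbs(c,alpha=1.6,beta=10))
print(robot.observe()["force"])
E
```

```text
[-11.94624522   3.16056541  14.47011527]
```

View pics/z2.png

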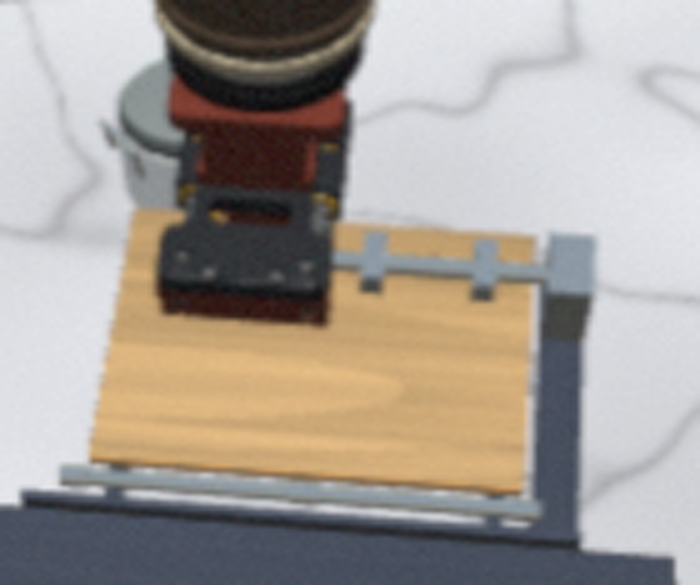

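The flap is level and the bolt bar runs straight to the keeper at (548,272). The knob is hidden behind the gripper. I'll keep sliding.

Request:
arm_command(
  moves=[
    [[0,1,0],[0,0,0],1],
    [[0,2,0],[0,0,0],1],
    [[0,3,0],[0,0,0],1],
    [[0,4,0],[0,0,0],1],
    [[0,5,0],[0,0,0],1],
  ],
)

```text
clock: 9.35
tool_pos: [0.5523, -0.0647, 0.0993]
ee_rot: [[0.209, 0.978, -0.009], [0.978, -0.209, 0.001], [-0.0, -0.009, -1.0]]
force: [-12.6, 2.7, 14.0]
finger_gap: 0.005
```

Request:
arm_command(
  moves=[
    [[0,1,0],[0,0,0],1],
    [[0,2,0],[0,0,0],1],
    [[0,3,0],[0,0,0],1],
    [[0,4,0],[0,0,0],1],
    [[0,5,0],[0,0,0],1],
  ],
)

```text
clock: 9.85
tool_pos: [0.5572, -0.0658, 0.0993]
ee_rot: [[0.209, 0.978, -0.009], [0.978, -0.209, 0.001], [-0.0, -0.009, -1.0]]
force: [-11.8, 2.7, 15.0]
finger_gap: 0.004
```

Request:
arm_command(
  moves=[
    [[0,1,0],[0,0,0],1],
    [[0,2,0],[0,0,0],1],
    [[0,3,0],[0,0,0],1],
    [[0,4,0],[0,0,0],1],
    [[0,5,0],[0,0,0],1],
  ],
)

```text
clock: 10.35
tool_pos: [0.5621, -0.0669, 0.0994]
ee_rot: [[0.209, 0.978, -0.008], [0.978, -0.209, 0.001], [-0.0, -0.009, -1.0]]
force: [-12.2, 3.6, 12.6]
finger_gap: 0.005
```

Request:
arm_command(
  moves=[
    [[0,1,0],[0,0,0],1],
    [[0,2,0],[0,0,0],1],
    [[0,3,0],[0,0,0],1],
  ],
)

```text
clock: 10.65
tool_pos: [0.5647, -0.0674, 0.0993]
ee_rot: [[0.209, 0.978, -0.009], [0.978, -0.209, 0.002], [-0.0, -0.009, -1.0]]
force: [-15.4, 3.5, 16.0]
finger_gap: 0.001
```

Request:
arm_command(
  moves=[
    [[0,1,0],[0,0,0],1],
  ],
)

```text
clock: 10.75
tool_pos: [0.5647, -0.0674, 0.0991]
ee_rot: [[0.208, 0.978, -0.011], [0.978, -0.208, 0.002], [-0.0, -0.011, -1.0]]
force: [-17.4, 4.4, 18.3]
finger_gap: 0.004
```

Request:
arm_command(
  moves=[
    [[0,0.8,-0.3],[0,0,0],1],
    [[0,1.5,-0.4],[0,0,0],1],
  ],
)

```text
clock: 10.95
tool_pos: [0.5649, -0.0674, 0.0991]
ee_rot: [[0.208, 0.978, -0.014], [0.978, -0.208, 0.003], [-0.0, -0.014, -1.0]]
force: [-20.8, 4.5, 17.5]
finger_gap: 0.008
```

```bash
python3 - <<'E'
from h import *
im,d=snap("side","side3");print(robot.observe()["force"])
c=cv2.resize(im[170:300,220:360],None,fx=5,fy=4.5,interpolation=cv2.INTER_CUBIC)[:,:,::-1]
cv2.imwrite("pics/z3.png",cv2.convertScaleAbs(c,alpha=1.6,beta=10))
E
```

```text
[-20.28922003   3.9942756   18.24504885]
```

View pics/z3.png

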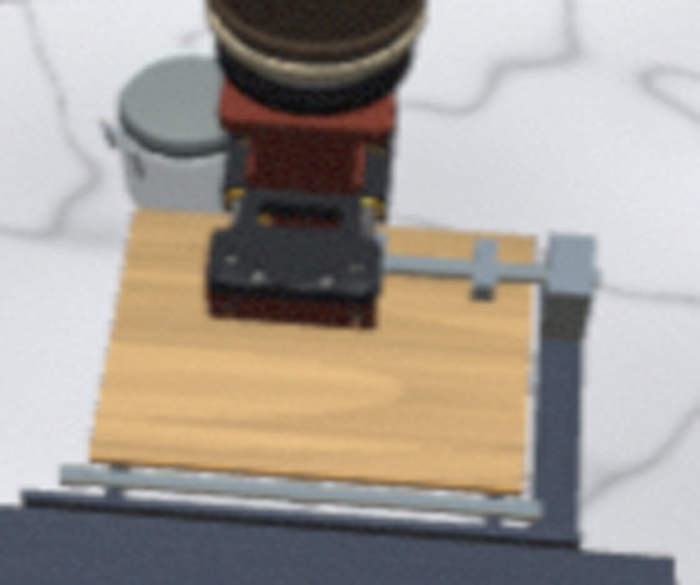

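The nose now just shows on the far side of the keeper at (598,278) and motion has stopped against the end stop, so the bolt is home. I'll relax the sideways push, then lift.

Request:
arm_command(
  moves=[
    [[0,-3,-0.2],[0,0,0],1],
    [[0,-6,-0.8],[0,0,0],1],
    [[0,-8,-2],[0,0,0],1],
    [[0,-10,-4],[0,0,0],1],
    [[0,-10,-8],[0,0,0],1],
  ],
)

```text
clock: 11.5
tool_pos: [0.561, -0.0663, 0.1079]
ee_rot: [[0.208, 0.978, -0.002], [0.978, -0.208, -0.0], [-0.001, -0.002, -1.0]]
force: [0.1, -0.4, -0.2]
finger_gap: 0.005
```

```bash
python3 - <<'E'
from h import *
im,d=snap("side","side4");print(robot.observe()["force"])
c=cv2.resize(im[170:300,220:360],None,fx=5,fy=4.5,interpolation=cv2.INTER_CUBIC)[:,:,::-1]
cv2.imwrite("pics/z4.png",cv2.convertScaleAbs(c,alpha=1.6,beta=10))
W=grid("side",d)
F=[]
for v in range(245,275):
    for u in range(245,320): F.append(W[v,u])
F=np.array(F);A=np.c_[F[:,:2],np.ones(len(F))];c=np.linalg.lstsq(A,F[:,2],rcond=None)[0]
print("tilt rad",np.hypot(*c[:2]),c,"z mean",F[:,2].mean())
E
```

```text
[-0.04621395 -0.635273    0.70831584]
tilt rad 1.0840317891328823 [-0.11892314 -1.07748884  0.01465569] z mean 0.10230157647084973
```

View pics/z4.png

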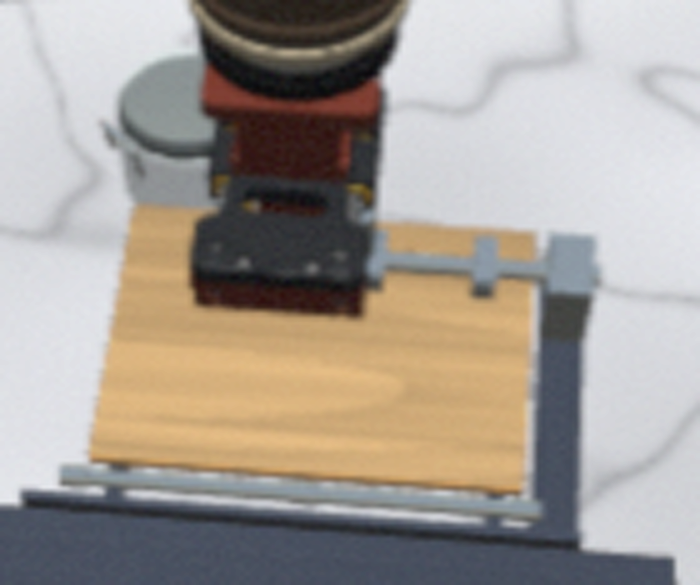

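Released: the force is zero, the flap stays down and the bolt is under the keeper. (The tilt fit was spoiled by gripper pixels.) Now I'll lift clear.

Request:
arm_command(
  moves=[
    [[0,-3,-25],[0,0,0],1],
    [[0,-5,-60],[0,0,0],1],
    [[0,-5,-100],[0,0,0],1],
    [[0,-40,-120],[0,0,0],1],
    [[40,-60,-120],[0,0,0],1],
  ],
)

```text
clock: 12.05
tool_pos: [0.5114, -0.0195, 0.2316]
ee_rot: [[0.217, 0.976, 0.004], [0.976, -0.217, -0.001], [-0.0, 0.005, -1.0]]
force: [0.9, 0.6, 0.4]
finger_gap: 0.007
```

Request:
arm_command(
  moves=[
    [[30,-40,0],[0,0,0],1],
    [[60,-80,0],[0,0,0],1],
    [[90,-120,0],[0,0,0],1],
    [[120,-120,0],[0,0,0],1],
    [[120,-120,0],[0,0,0],1],
  ],
)

```text
clock: 12.55
tool_pos: [0.4189, 0.1317, 0.2289]
ee_rot: [[0.202, 0.979, 0.001], [0.979, -0.202, 0.002], [0.002, 0.001, -1.0]]
force: [0.4, 0.3, 0.3]
finger_gap: 0.007
```

```bash
python3 - <<'E'
from h import *
im,d=snap("side","side5");t,dt=snap("top","top5");s=robot.observe();print(s["tool_pos"],s["force"])
c=cv2.resize(im[170:300,220:360],None,fx=5,fy=4.5,interpolation=cv2.INTER_CUBIC)[:,:,::-1]
cv2.imwrite("pics/z5.png",cv2.convertScaleAbs(c,alpha=1.6,beta=10))
W=grid("side",d);hsv=cv2.cvtColor(im,cv2.COLOR_RGB2HSV)
a=np.radians(-12);ex=np.array([np.cos(a),np.sin(a),0]);ey=np.array([-ex[1],ex[0],0])
L=np.stack([(W-[.5496,-.1847,0])@ex,(W-[.5496,-.1847,0])@ey,W[...,2]],-1)
m=(hsv[...,1]>90)&(abs(L[...,0])<.085)&(L[...,1]>.015)&(L[...,1]<.145)&(abs(L[...,2]-.1)<.012)
F=L[m]
for _ in range(4):
    A=np.c_[F[:,:2],np.ones(len(F))];c=np.linalg.lstsq(A,F[:,2],rcond=None)[0];F=F[abs(A@c-F[:,2])<.003]
print("flap slope x,y,z0",c,len(F))
k=(abs(L[...,0])<.06)&(abs(L[...,1]-.122)<.03)&(L[...,2]>.142)&(L[...,2]<.16);print("knob",L[k].mean(0),k.sum(),"travel~",L[k].mean(0)[0]+.020)
W0=grid("side",np.load("pics/side0.npy"))
for n,(u,v) in dict(j1=(221,343),j2=(272,346),j3=(324,343),can=(257,190),pot=(326,110)).items(): print(n,W0[v,u].round(3),W[v,u].round(3))
E
```

```text
[0.41933254 0.12782817 0.22851914] [ 0.11653042 -0.11943135 -1.05275053]
flap slope x,y,z0 [-0.00193727  0.02048718  0.09946903] 3712
knob [0.01197764 0.1188576  0.14841219] 48 travel~ 0.031977636709006135
j1 [ 0.431 -0.338  0.182] [ 0.431 -0.337  0.181]
j2 [ 0.516 -0.352  0.181] [ 0.499 -0.606  0.917]
j3 [ 0.603 -0.358  0.184] [ 0.603 -0.357  0.18 ]
can [0.523 0.063 0.083] [0.523 0.063 0.084]
pot [0.733 0.311 0.094] [0.732 0.307 0.097]
```

View pics/z5.png

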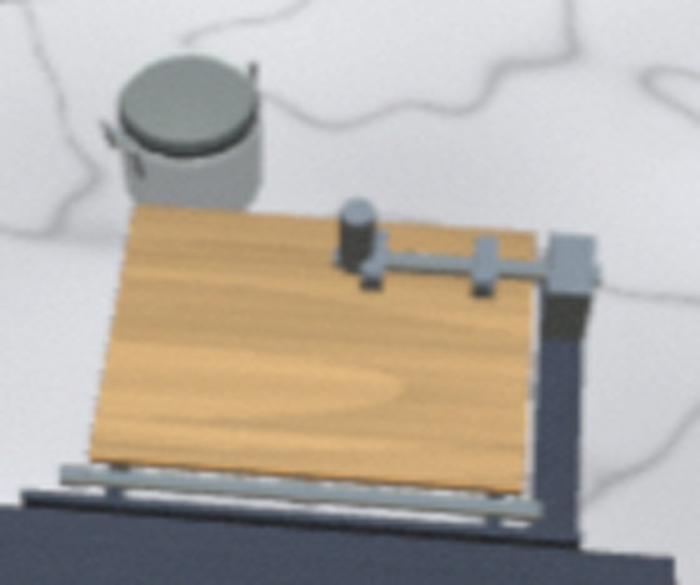

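The knob is against the first staple and measured travel is about 32 mm. The flap slope is 0.02 rad, consistent with the bolt resting up against the keeper. The bystanders haven't moved. Handing in.

```bash
python3 -c "
from station import robot
print(robot.job_done())"
```

```text
the job is handed in; nothing more can be done
None
```

The flap now stays level by itself, held by its bolt under the keeper, and I have handed the job in. I pressed the flap onto its stop with shut fingers on the bare board, slid them in +x to push the knob until the bolt hit its end stop, then backed off and lifted clear. It took about 12.6 s of the 54 s allowed.

**Last checks after release:**
- **Bolt:** measured travel is about 32 mm, and the nose shows beyond the keeper.
- **Flap tilt:** about 0.02 rad, against the limit of 0.028. I expected about 0.016 from the 2 mm of play under the keeper, so the margin is modest given depth noise.
- **Robot:** clear of everything, with the wrist force near zero.
- **Bystanders:** jars 1 and 3, the canister and the teapot are within measurement noise of where they started. Jar 2 gave no depth reading in the last picture, so I did not measure it, but the arm never came near it.

**What went wrong:** on the first slide the fingertips stuck on the board and the press rose briefly to 27 N at the tool. I estimate about 16 N of that reached the rubber stop, below its 25 N limit. I backed off at once and slid on in small steps, mostly at 12–16 N and up to about 18 N against the end stop.

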